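Put the microscope objectives away in their tray

TASK

Put the three loose microscope objectives away in the black tray, each standing upright with its nose up on the floor of the round cup made for its width: the widest objective in the widest cup, the middle one in the middle-sized cup, the slimmest in the narrowest. The eyepiece, the camera adapter and the oil bottle do not belong in the tray: leave them standing where they are.

Things in the scene. Friction and masses are not known exactly. Their poses are not given: they have to be found in the camera images.
- objective_wide: The widest and shortest of the three microscope objectives: a solid bare-steel barrel with dark knurled bands, standing nose up; barrel 42 mm diameter and straight from the foot to 38 mm height, then a narrowing nose with a small lens, 48 mm tall in all, about 200 g. Origin: centre of its underside (foot); z up along its axis towards the nose; round, so its yaw means nothing.
- objective_medium: The middle one of the three microscope objectives: a solid bare-steel barrel with dark knurled bands, standing nose up; barrel 32 mm diameter and straight from the foot to 46 mm height, then a narrowing nose with a small lens, 58 mm tall in all, about 160 g. Origin: centre of its underside (foot); z up along its axis towards the nose; round, so its yaw means nothing.
- objective_slim: The slimmest and tallest of the three microscope objectives: a solid bare-steel barrel with dark knurled bands, standing nose up; barrel 22 mm diameter and straight from the foot to 54 mm height, then a narrowing nose with a small lens, 68 mm tall in all, about 110 g. Origin: centre of its underside (foot); z up along its axis towards the nose; round, so its yaw means nothing.
- cup_wide: The widest of the three fixed round white plastic cups in the black tray: inside 60 mm diameter, wall 3 mm thick, rim 11 mm above the cup's underside, flat inner floor 2 mm above the underside. Origin: centre of its underside, which is 4 mm above the table. The three cups are fixed in a row, 80 mm centre to centre, in any order, in a fixed tray (110 x 260 mm, rim 12 mm high) that stands at a varying place and angle; the cup's y axis runs along the row.
- cup_medium: The middle-sized of the three fixed round white plastic cups in the black tray: inside 49 mm diameter, wall 3 mm thick, rim 11 mm above the cup's underside, flat inner floor 2 mm above the underside. Origin: centre of its underside, which is 4 mm above the table. The three cups are fixed in a row, 80 mm centre to centre, in any order, in a fixed tray (110 x 260 mm, rim 12 mm high) that stands at a varying place and angle; the cup's y axis runs along the row.
- cup_narrow: The narrowest of the three fixed round white plastic cups in the black tray: inside 38 mm diameter, wall 3 mm thick, rim 11 mm above the cup's underside, flat inner floor 2 mm above the underside. Origin: centre of its underside, which is 4 mm above the table. The three cups are fixed in a row, 80 mm centre to centre, in any order, in a fixed tray (110 x 260 mm, rim 12 mm high) that stands at a varying place and angle; the cup's y axis runs along the row.
- eyepiece: Look-alike, not an objective: an eyepiece standing on its narrow steel tube (25 mm diameter, 20 mm high) with a wider, flat-topped head (34 mm diameter, rubber-covered, wide lens); 46 mm tall. Origin: centre of its underside, z up. It stays where it stands.
- adapter: Look-alike, not an objective: a camera adapter, an open steel tube 42 mm outside, 32 mm inside, 30 mm tall, standing on end with its hole showing from above. Origin: centre of its underside, z up. It stays where it stands.
- oil_bottle: Look-alike, not an objective: a small amber bottle of immersion oil, 26 mm diameter, narrowing to a black cap 19 mm wide, 60 mm tall. Origin: centre of its underside, z up. It stays where it stands.
Not all that is in view belongs to the job. What is shaped like the cup_narrow but blue or brown is not meant.

How it is judged:
By the outcome, as a careful person would: the job done as asked, in the order asked, and still so for the second after the job is handed in, with the robot touching nothing.
It also fails if it takes over 83 s, if anything falls off the work surface, if the arm or the gripper's body presses on something with over 40 N, if the wrist force passes 120 N, or if a joint passes its speed limit or range.

ROBOT

A 7-joint arm with a two-finger parallel gripper is mounted at the origin on the work surface. World frame = base frame: x ahead of the robot, y to its left, z up, the work surface at z = 0. Lengths are in m, angles in degrees, forces in N, time in s.
With the tool pointing down it reaches from about 0.425 to 0.875 m from the base axis. Payload 4.7 kg.
Tool frame: the origin (TCP) lies midway between the tips of the shut fingers; the grasp point (between the pads) lies env.grip_point_offset behind it (env.grip_point_offset is the distance from the TCP to the grasp point, in m); z points along the fingers, y is the line along which they close (so a half turn about z gives the same grasp; the last joint's range is limited). The gripper opens to 87 mm and grips with 3 to 60 N. Pads are 19 mm wide; open, the fingers measure 117 mm over their backs; the gripper's body (75 mm by 190 mm) begins 51 mm behind the grasp point.
Start: joints at [72.027, 18.392, -4.016, 83.108, 1.295, 78.541, -3.26], TCP at [0.209, -0.615, 0.223] pointing down, gripper open.
Joint ranges: [-163.93, 163.93], [-17.29, 119.83], [-79.2, 71.16], [3.27, 140.29], [-89.18, 269.18], [5.43, 117.66], [-154.24, 154.24]. Speed limits (degrees/s): [147.25, 147.25, 180, 180, 180, 180, 180].

INTERFACE

Orientations are given as [roll, pitch, yaw] about the fixed x, y, z axes, in that order (R = Rz(yaw) Ry(pitch) Rx(roll)).
In Python, from cell import env gives the robot as it stands.
- The arm moves only by the shell command python3 -m creep 'ROWS' [FORCE]. ROWS is a JSON object of lists of equal length, an entry for each row: "translation": the shift along the tool's x, y, z in units of 0.08 m (1.0 is 0.08 m), a list of three; "turn": the turn, a rotation vector about the tool's x, y, z in units of 180 degrees (1.0 is 180 degrees), a list of three; "grip": the opening, from 0 (shut) to 1 (fully open). In form: {"translation": [[x, y, z], ...], "turn": [[ax, ay, az], ...], "grip": [grip, ...]}. A call has 1 to 5 rows; each row shifts and turns the commanded pose from where the row before left it, along the tool's axes as they then stand; what a row does not reach is not made up. A row lasts 1/8 s, in which the tool goes at most 62.5 mm and 10.7 degrees, less where a joint would pass 70% of its speed; a pose out of reach is approached as far as the arm can. A call with a number of a shift or a turn outside -1 to 1 is refused whole. A call with a gripper value outside its range is refused whole. The fingers move at their own pace and stop on an object; FORCE is the grip in N (left out, the last holds). Time passes only in rows, so rows that do not move let the fingers close. It gives the time, the measured TCP pose, the force, the opening and the grip force at its end, in the units of the state.
- env.get_obs(): the state, without advancing time (a new reading comes with each control period).
- env.read_camera(name): name is "scene" or "top" or "wrist"; returns a dict with "frame" (384x512x3 uint8, red, green, blue), "z_map" (384x512 float32, m along the optical axis (not along the pixel's ray), 0 where there is no reading), "K" (3x3 intrinsics, pixels), "rvec" (rotation vector, rad) and "tvec" (3), from world to camera coordinates, as OpenCV has them. Camera axes: x right, y down, z forward; pixel columns grow to the right and rows downward; lengths in m; the calibration is good to about 2 mm. A picture is of the moment at which its call begins.
- env.sign_off(): hands the job in; it is judged then, once.
The state is a dict: "time_s": time; "qpos": joint angles; "joint_velocities": joint speeds; "effort": joint torques, N m; "tool_pos": TCP position; "tool_rot": TCP orientation; "force": force on the tool from outside, world axes, zero at the start; "wrist_torque": the same for the moment, N m; "grip_width": finger opening in m; "grasp_force": force on a finger pad.
Only numpy, scipy, OpenCV 4.12 (cv2) and the standard library are available. Lean on these libraries where they do the work, as an engineer would, in place of code of your own. Each camera call takes 0.05 s, during which the arm holds its last target. There are 200 camera calls.

## Working session

There is one attempt and no reset: what is moved stays moved. The work goes in short steps, Python scripts to look and compute and a shell command to move; the robot and the scene stay as the last step left them, time stands still between calls to the robot, and variables do not carry over. Pictures are saved under pics/ and viewed, at most 14 in all, crops included, and the job is handed in when it is done.

```bash
mkdir -p pics; ls
python3 - <<'E'
from cell import env
import cv2,numpy as np
print(env.get_obs(), env.grip_point_offset)
for n in ("top","scene"):
    c=env.read_camera(n); cv2.imwrite(f"pics/{n}0.png",cv2.resize(c["frame"][:,:,::-1],(800,600),interpolation=cv2.INTER_CUBIC))
    np.savez(f"{n}0.npz",**c); R=cv2.Rodrigues(np.array(c["rvec"]))[0]; print(n,-R.T@np.array(c["tvec"]),R[2],c["K"][0][0])
E
```

```text
pics
{'time_s': 0.0, 'qpos': array([72.02511719, 18.43771702, -4.01683951, 83.17610173,  1.2965861 ,
       78.54198086, -3.26099089]), 'joint_velocities': array([-0.04715687, -0.05781466, -0.03974836,  0.05678536,  0.0304379 ,
        0.10788648, -0.00959309]), 'effort': array([ 6.91425498e-05, -4.91288996e+01, -4.04010275e-01, -3.12523842e+01,
       -6.40095212e-02,  4.38728440e-02,  1.78570608e-04]), 'tool_pos': array([ 0.20905848, -0.61485955,  0.22146643]), 'tool_rot': array([-1.79889542e+02,  7.05255199e-03,  1.87852327e+01]), 'force': array([-0.58837321,  0.68493689,  0.73317611]), 'wrist_torque': array([-0.08250536,  0.00515536, -0.01747741]), 'grasp_force': 0.0, 'grip_width': 0.08700251780129119} 0.0187
top [ 0.37931719 -0.00105665  0.93300749] [ 0.11239602  0.01102632 -0.99360231] 396.05736812368536
scene [1.0927328  0.10984545 0.43924696] [-0.82407607 -0.13307997 -0.55062542] 357.1899673136476
```

View pics/top0.png

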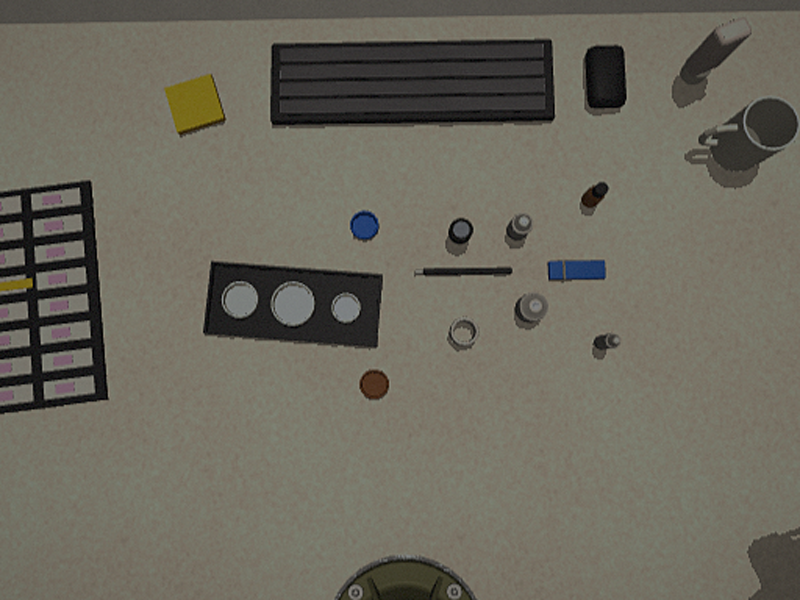

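View pics/scene0.png

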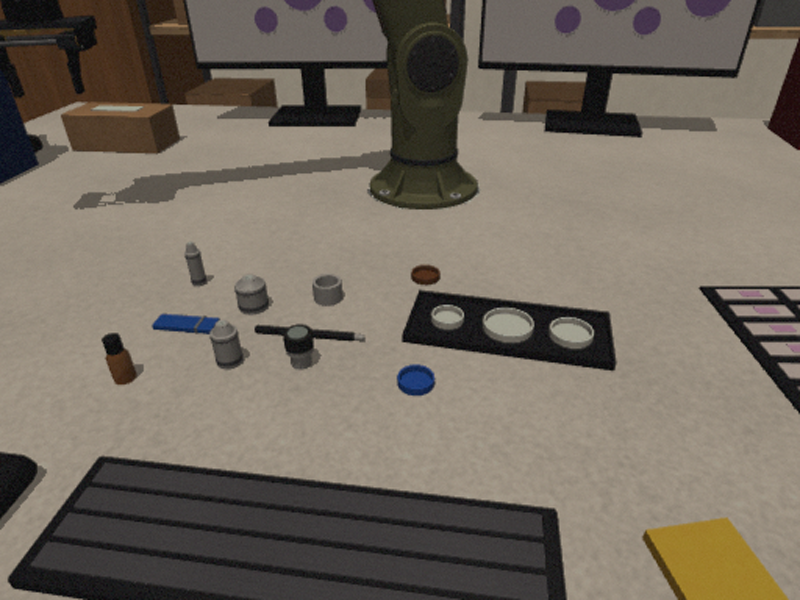

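The top view (800x600) shows these noses: medium (523,220), wide (536,305), slim (615,340). The look-alikes are the eyepiece (460,231), adapter (463,333) and bottle (598,190). The cups, left to right, are medium (239,299), wide (293,303) and narrow (346,308). The scene view shows everything upright.

```bash
cat > h.py <<'E'
import numpy as np,cv2
from scipy.optimize import least_squares
def cam(c): return cv2.Rodrigues(np.array(c["rvec"]))[0],np.array(c["tvec"]).ravel(),np.array(c["K"])
def ray(c,u,v,z):
    R,t,K=cam(c); d=R.T@np.linalg.inv(K)@[u,v,1]; o=-R.T@t; return o+d*(z-o[2])/d[2]
def cloud(c):
    R,t,K=cam(c); Z=c["z_map"]; v,u=np.mgrid[:Z.shape[0],:Z.shape[1]]
    P=np.stack([u,v,np.ones_like(u)],-1).reshape(-1,3)@np.linalg.inv(K).T*Z.reshape(-1,1)
    return ((P-t)@R)[Z.ravel()>0]
def near(P,xy,r,z0,z1):
    m=(np.hypot(*(P[:,:2]-xy).T)<r)&(P[:,2]>z0)&(P[:,2]<z1); return P[m]
def circ(P,r,x0):
    return least_squares(lambda p:np.hypot(*(P[:,:2]-p).T)-r,x0,loss="soft_l1",f_scale=.001).x
E
python3 - <<'E'
from h import *
T=dict(np.load("top0.npz"));S=dict(np.load("scene0.npz"));PT=cloud(T);PS=cloud(S);k=512/800
for n,u,v,z,r,h in [("wide",537,305,.048,.021,.036),("med",524,220,.058,.016,.044),("slim",616,340,.068,.011,.052),("eye",460,230,.046,.017,.04),("adapter",463,330,.03,.021,.028),("bottle",602,188,.06,.013,.04)]:
    x=ray(T,u*k,v*k,z)[:2]; q=near(PS,x,.03,.012,h); a=near(PT,x,.03,.012,.09)
    top=a[a[:,2]>a[:,2].max()-.005]
    print(n,x.round(4),"scene circ",circ(q,r,x).round(4),len(q),"zmax",a[:,2].max().round(3),"top mean",top[:,:2].mean(0).round(4),"r",np.hypot(*x).round(3))
for n,u,v in [("cN",346,308),("cW",293,304),("cM",239,300)]: print(n,ray(T,u*k,v*k,.015).round(4))
for n,u,v in [("cN",447,316.5),("cW",508,323.5),("cM",571,331.5)]: print(n,"scene",ray(S,u*k,v*k,.015).round(4))
# white masks in top
g=T["frame"].astype(int); w=(g.min(2)>105)
m=np.zeros_like(w);m[165:225,130:245]=1
n,l,s,c=cv2.connectedComponentsWithStats((w&m).astype(np.uint8))
for i in range(1,n):
    if s[i,4]>60:print(s[i],c[i]/k,ray(T,*c[i],.012).round(4))
E
```

```text
wide [ 0.4714 -0.1955] scene circ [ 0.4701 -0.1918] 185 zmax 0.053 top mean [ 0.472  -0.1925] r 0.51
med [ 0.5937 -0.1793] scene circ [ 0.5913 -0.1776] 241 zmax 0.062 top mean [ 0.5929 -0.1783] r 0.62
slim [ 0.419  -0.2989] scene circ [ 0.4186 -0.2981] 151 zmax 0.072 top mean [ 0.4207 -0.2976] r 0.515
eye [ 0.5831 -0.088 ] scene circ [ 0.5828 -0.0881] 172 zmax 0.053 top mean [ 0.5828 -0.0893] r 0.59
adapter [ 0.438  -0.0905] scene circ [ 0.4372 -0.0908] 179 zmax 0.035 top mean [ 0.437 -0.092] r 0.447
bottle [ 0.6388 -0.2928] scene circ [ 0.6377 -0.2909] 217 zmax 0.065 top mean [ 0.6392 -0.2907] r 0.703
cN [0.474  0.0817 0.015 ]
cW [0.4811 0.161  0.015 ]
cM [0.4881 0.2421 0.015 ]
cN scene [0.4817 0.0837 0.015 ]
cW scene [0.4875 0.1632 0.015 ]
cM scene [0.4949 0.2418 0.015 ]
[147 165  98  10 470] [321.1768617  262.53989362] [0.5439 0.1193 0.012 ]
[142 181  23  22 339] [240.34845133 299.69579646] [0.4889 0.2408 0.012 ]
[175 182  26  26 501] [293.4505988  304.14795409] [0.4812 0.1608 0.012 ]
[237 186   8  39  71] [379.51144366 327.15669014] [0.445 0.032 0.012]
[213 189  18  17 215] [345.7994186 307.8997093] [0.4745 0.0822 0.012 ]
[130 215  62  10 272] [245.1573989  344.88740809] [0.421  0.2325 0.012 ]
```

```bash
python3 -m creep '{"translation":[[0,0,0],[0,0,0],[0,0,0],[0,0,0],[0,0,0]],"turn":[[0,0,-0.0565],[0,0,-0.0565],[0,0,-0.0565],[0,0,-0.0565],[0,0,-0.0565]],"grip":[0.75,0.75,0.75,0.75,0.75]}' 20
python3 -m creep '{"translation":[[0,0,0],[0,0,0],[0.586,0.3625,0],[0.586,0.3625,0],[0.586,0.3625,0]],"turn":[[0,0,-0.0565],[0,0,-0.0565],[0,0,0],[0,0,0],[0,0,0]],"grip":[0.75,0.75,0.75,0.75,0.75]}'
```

```text
time_s: 0.72
tool_pos: [0.2091, -0.6151, 0.2219]
tool_rot: [-180.0, -0.0, 70.0]
force: [0.3, 0.2, -0.4]
grip_width: 0.0656
grasp_force: 0.0
time_s: 1.35
tool_pos: [0.297, -0.4731, 0.222]
tool_rot: [-180.0, -0.0, 90.0]
force: [0.8, -0.2, 1.0]
grip_width: 0.0653
grasp_force: 0.0
```

```bash
python3 -m creep '{"translation":[[0.6,0.3625,0],[0.6,0.3625,0],[0.6,0.3625,0],[0.6,0.3625,0],[0.4,0.3,0]],"turn":[[0,0,0],[0,0,0],[0,0,0],[0,0,0],[0,0,0]],"grip":[0.75,0.75,0.75,0.75,0.75]}'
cat >> h.py <<'E'
def shot(n):
    from cell import env
    c=env.read_camera("wrist"); np.savez(n+".npz",**c); cv2.imwrite(f"pics/{n}.png",cv2.resize(c["frame"][:,:,::-1],(800,600),interpolation=cv2.INTER_CUBIC)); return c
E
python3 - <<'E'
from h import *
c=shot("w1");P=cloud(c);R,t,K=cam(c);print(-R.T@t)
for n,x,r,h in [("wide",(.471,-.193),.021,.036),("med",(.592,-.178),.016,.044),("slim",(.419,-.298),.011,.052)]:
    a=near(P,x,.03,.01,.09)
    if len(a): 
        b=a[a[:,2]>a[:,2].max()-.006]; q=a[a[:,2]<h]
        print(n,len(a),a[:,2].max(),b[:,:2].mean(0),circ(q,r,x) if len(q)>20 else "")
E
```

```text
time_s: 1.98
tool_pos: [0.4373, -0.2481, 0.2225]
tool_rot: [-180.0, 0.0, 90.1]
force: [-0.4, -1.0, 0.1]
grip_width: 0.0651
grasp_force: 0.0
[ 0.43733769 -0.1657341   0.38419375]
wide 1023 0.04978772305497384 [ 0.47194576 -0.19148757] [ 0.47237721 -0.19191214]
med 906 0.05998338278911003 [ 0.59196481 -0.17781741] [ 0.59373353 -0.17778619]
slim 396 0.06940395417236486 [ 0.42087787 -0.2966991 ] [ 0.42064155 -0.29814247]
```

View pics/w1.png

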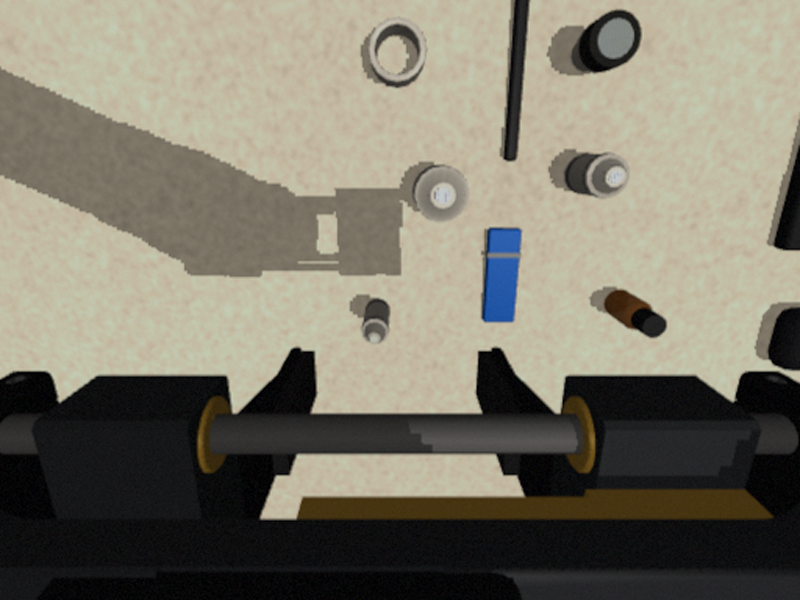

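The wrist view shows wide (440,193), medium (615,176) and slim (375,335). These fit the top view positions within 2 mm.

```bash
python3 -m creep '{"translation":[[0.35,0.217,0],[0.35,0.217,0],[0,0,0.6],[0,0,0.6],[0,0,0.6]],"turn":[[0,0,0],[0,0,0],[0,0,0],[0,0,0],[0,0,0]],"grip":[0.75,0.75,0.75,0.75,0.75]}'
python3 -m creep '{"translation":[[0,0,0.6],[0,0,0.238],[0,0,0]],"turn":[[0,0,0],[0,0,0],[0,0,0]],"grip":[0.75,0.75,0.75]}'
```

```text
time_s: 2.65
tool_pos: [0.4708, -0.1952, 0.077]
tool_rot: [180.0, 0.0, 90.0]
force: [-0.1, -0.6, 0.5]
grip_width: 0.0655
grasp_force: 0.0
time_s: 3.02
tool_pos: [0.4705, -0.1946, 0.0108]
tool_rot: [-179.9, -0.1, 90.0]
force: [-0.2, -0.3, 1.0]
grip_width: 0.065
grasp_force: 0.0
```

```bash
python3 -m creep '{"translation":[[0.033,0.018,0],[0,0,0],[0,0,0],[0,0,0],[0,0,0]],"turn":[[0,0,0],[0,0,0],[0,0,0],[0,0,0],[0,0,0]],"grip":[0.75,0.4,0.4,0.4,0.4]}' 25
python3 -m creep '{"translation":[[0,0,0],[0,0,-0.5],[0,0,-0.5],[0,0,0]],"turn":[[0,0,0],[0,0,0],[0,0,0],[0,0,0]],"grip":[0.4,0.4,0.4,0.4]}' 25
```

```text
time_s: 3.65
tool_pos: [0.4725, -0.1925, 0.012]
tool_rot: [-180.0, 0.0, 90.0]
force: [-2.0, -0.4, 5.1]
grip_width: 0.0414
grasp_force: 25.0
time_s: 4.15
tool_pos: [0.4748, -0.1931, 0.094]
tool_rot: [179.7, 0.2, 90.0]
force: [-0.0, 0.3, -2.2]
grip_width: 0.0408
grasp_force: 25.0
```

```bash
python3 -m creep '{"translation":[[0.65,0.01,0],[0.65,0.01,0],[0.65,0.01,0],[0.65,0.01,0],[0.65,0.01,0]],"turn":[[0,0,0],[0,0,0],[0,0,0],[0,0,0],[0,0,0]],"grip":[0.4,0.4,0.4,0.4,0.4]}'
python3 -m creep '{"translation":[[0,0,0]],"turn":[[0,0,0]],"grip":[0.4]}'
python3 - <<'E'
from h import *
c=shot("w2")
E
```

```text
time_s: 4.78
tool_pos: [0.4754, 0.069, 0.0899]
tool_rot: [-179.9, 0.0, 90.0]
force: [0.6, 0.6, -2.1]
grip_width: 0.0413
grasp_force: 25.0
time_s: 4.9
tool_pos: [0.4752, 0.0729, 0.0903]
tool_rot: [-179.9, -0.1, 90.5]
force: [0.1, -0.4, -1.8]
grip_width: 0.0418
grasp_force: 25.0
```

View pics/w2.png

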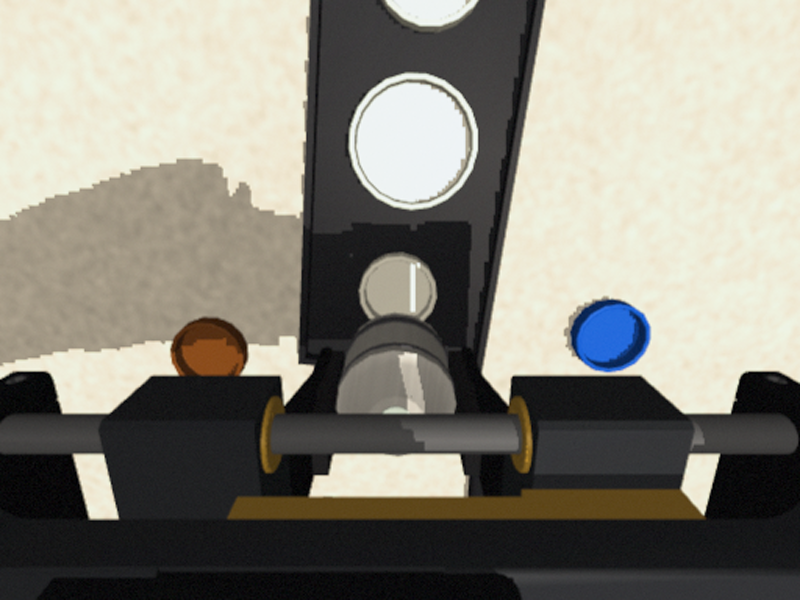

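The wide cup's rim spans u 348–478 and v 72–210, so its centre is (413,141). The narrow cup is at (398,290), and the objective is held upright.

Run:
```python
from h import *
c=dict(np.load("w2.npz"));k=.64
print(ray(c,413*k,141*k,.015),ray(c,398*k,290*k,.015))
print(np.ptp([ray(c,348*k,141*k,.015)[0],ray(c,478*k,141*k,.015)[0]]))
P=cloud(c)
a=near(P,(.481,.161),.04,.0105,.022);print(len(a),circ(a,.0315,(.481,.161)))
a=near(P,(.474,.082),.025,.0105,.022);print(len(a),circ(a,.0205,(.474,.082)))
```

```text
[0.48322432 0.16328023 0.015     ] [0.47638725 0.08481495 0.015     ]
0.06561318371112407
1095 [0.48327258 0.16241453]
422 [0.47624038 0.08325556]
```

```bash
python3 -m creep '{"translation":[[0.556,0.046,0],[0.556,0.046,0],[0,0,0],[0,0,0.4],[0,0,0.3]],"turn":[[0,0,0],[0,0,0],[0,0,0],[0,0,0],[0,0,0]],"grip":[0.4,0.4,0.4,0.4,0.4]}'
python3 -m creep '{"translation":[[0,0,0]],"turn":[[0,0,0]],"grip":[0.4]}'
```

```text
time_s: 5.58
tool_pos: [0.4836, 0.1537, 0.0334]
tool_rot: [-179.9, 0.1, 89.8]
force: [-0.2, 0.2, -2.6]
grip_width: 0.0413
grasp_force: 25.0
time_s: 5.7
tool_pos: [0.4821, 0.1538, 0.0329]
tool_rot: [-179.7, 0.1, 89.8]
force: [-0.5, 0.3, -1.7]
grip_width: 0.0412
grasp_force: 25.0
```

```bash
python3 -m creep '{"translation":[[0.103,0.003,0],[0,0,0.09],[0,0,0.08],[0,0,0.01],[0,0,0]],"turn":[[0,0,0],[0,0,0],[0,0,0],[0,0,0],[0,0,0]],"grip":[0.4,0.4,0.4,0.4,0.4]}'
```

```text
time_s: 6.32
tool_pos: [0.4844, 0.1648, 0.021]
tool_rot: [-180.0, 0.0, 90.0]
force: [0.0, 0.0, -1.3]
grip_width: 0.0414
grasp_force: 25.0
```

```bash
python3 -m creep '{"translation":[[-0.02,-0.01,0.02],[0,0,0.015],[0,0,0]],"turn":[[0,0,0],[0,0,0],[0,0,0]],"grip":[0.4,0.4,0.4]}'
```

```text
time_s: 6.7
tool_pos: [0.4835, 0.1632, 0.0182]
tool_rot: [-180.0, 0.0, 90.0]
force: [-0.6, 0.2, -1.6]
grip_width: 0.0411
grasp_force: 25.0
```

```bash
python3 -m creep '{"translation":[[0,0,0.012],[0,0,0]],"turn":[[0,0,0],[0,0,0]],"grip":[0.4,0.4]}'
```

```text
time_s: 6.95
tool_pos: [0.4837, 0.1633, 0.018]
tool_rot: [-180.0, 0.0, 90.0]
force: [-3.2, -2.2, 5.1]
grip_width: 0.0412
grasp_force: 25.0
```

Contact on the cup floor. I'll release and rise.

```bash
python3 -m creep '{"translation":[[0,0,0],[0,0,0],[0,0,0],[0,0,-0.5],[0,0,-0.7]],"turn":[[0,0,0],[0,0,0],[0,0,0],[0,0,0],[0,0,0]],"grip":[0.75,0.75,0.75,0.75,0.75]}'
python3 -m creep '{"translation":[[-0.65,0.2,-0.15],[-0.65,0.2,0],[-0.65,0.2,0],[-0.65,0.2,0],[-0.65,0.2,0]],"turn":[[0,0,0],[0,0,0],[0,0,0],[0,0,0],[0,0,0]],"grip":[0.6,0.6,0.6,0.6,0.6]}'
python3 - <<'E'
from h import *
from cell import env
P=cloud(env.read_camera("top"))
a=near(P,(.4825,.162),.04,.02,.09);b=a[a[:,2]>a[:,2].max()-.006];print(len(a),a[:,2].max(),b[:,:2].mean(0))
E
```

```text
time_s: 7.58
tool_pos: [0.4823, 0.1629, 0.1131]
tool_rot: [-179.8, -0.0, 90.0]
force: [0.7, -0.4, 1.1]
grip_width: 0.0649
grasp_force: 0.0
time_s: 8.2
tool_pos: [0.5639, -0.0985, 0.1254]
tool_rot: [180.0, 0.0, 90.0]
force: [-0.4, 0.7, 0.3]
grip_width: 0.0521
grasp_force: 0.0
296 0.060040549407854193 [0.48405953 0.16370556]
```

```bash
python3 -m creep '{"translation":[[-0.497,0.179,0],[-0.497,0.179,0],[0,0,0.5],[0,0,0],[0,0,0]],"turn":[[0,0,0],[0,0,0],[0,0,0],[0,0,0],[0,0,0]],"grip":[0.6,0.6,0.6,0.6,0.6]}'
```

```text
time_s: 8.88
tool_pos: [0.5925, -0.1751, 0.0862]
tool_rot: [180.0, -0.0, 90.1]
force: [0.4, 0.0, 0.1]
grip_width: 0.0524
grasp_force: 0.0
```

```bash
python3 -m creep '{"translation":[[-0.035,0,0.3],[0,0,0.3],[0,0,0.28],[0,0,0]],"turn":[[0,0,0],[0,0,0],[0,0,0],[0,0,0]],"grip":[0.6,0.6,0.6,0.6]}'
```

```text
time_s: 9.38
tool_pos: [0.5911, -0.1784, 0.014]
tool_rot: [-179.9, -0.0, 90.0]
force: [-0.7, -0.0, 0.4]
grip_width: 0.0523
grasp_force: 0.0
```

```bash
python3 -m creep '{"translation":[[0,0.01,0],[0,0,0],[0,0,0],[0,0,0],[0,0,0]],"turn":[[0,0,0],[0,0,0],[0,0,0],[0,0,0],[0,0,0]],"grip":[0.3,0.3,0.3,0.3,0.3]}' 25
python3 -m creep '{"translation":[[0,0,-0.5],[0,0,-0.6],[0,0,-0.1],[0.3,-0.1,0],[0.6,-0.2,0]],"turn":[[0,0,0],[0,0,0],[0,0,0],[0,0,0],[0,0,0]],"grip":[0.3,0.3,0.3,0.3,0.3]}' 25
```

```text
time_s: 10.0
tool_pos: [0.5934, -0.1792, 0.0158]
tool_rot: [179.9, 0.0, 90.0]
force: [-1.5, 0.2, 5.5]
grip_width: 0.0312
grasp_force: 25.0
time_s: 10.62
tool_pos: [0.5672, -0.1072, 0.1088]
tool_rot: [-179.8, -0.1, 89.8]
force: [0.3, 0.9, -1.0]
grip_width: 0.0311
grasp_force: 25.0
```

```bash
python3 -m creep '{"translation":[[0.7,-0.16,0],[0.7,-0.16,0],[0.7,-0.16,0],[0.7,-0.16,0],[0.5,-0.16,0]],"turn":[[0,0,0],[0,0,0],[0,0,0],[0,0,0],[0,0,0]],"grip":[0.3,0.3,0.3,0.3,0.3]}'
python3 -m creep '{"translation":[[0,0,0]],"turn":[[0,0,0]],"grip":[0.3]}'
python3 - <<'E'
from h import *
c=shot("w3");P=cloud(c)
a=near(P,(.4893,.2415),.035,.0105,.022);print(len(a),circ(a,.026,(.4893,.2415)))
E
```

```text
time_s: 11.25
tool_pos: [0.5015, 0.1605, 0.1091]
tool_rot: [-179.8, -0.0, 90.2]
force: [0.7, -1.0, -1.3]
grip_width: 0.0313
grasp_force: 25.0
time_s: 11.38
tool_pos: [0.5008, 0.1622, 0.1093]
tool_rot: [-179.8, -0.1, 90.5]
force: [0.3, -1.1, -2.0]
grip_width: 0.0312
grasp_force: 25.0
716 [0.49056894 0.2422275 ]
```

View pics/w3.png

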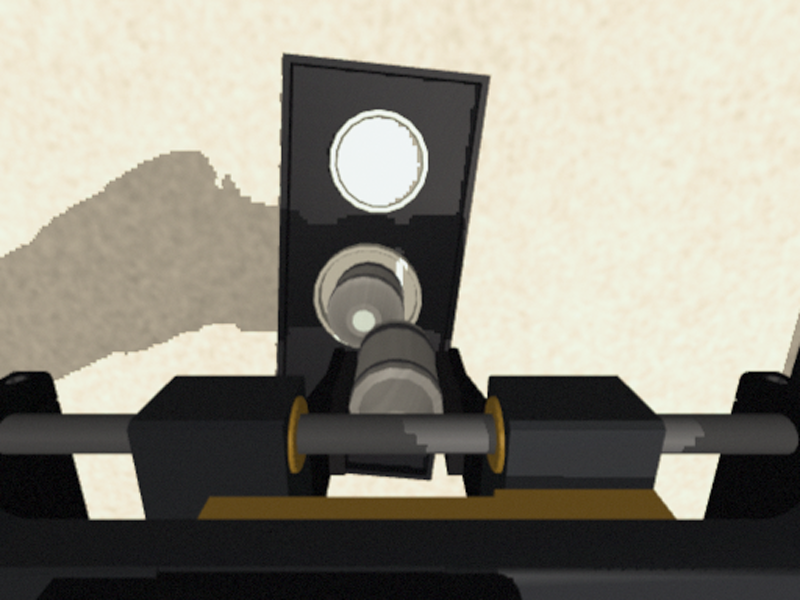

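Wide stands inside its cup at (363,320). The empty medium cup is at (379,161), which measures (0.490,0.242) m.

```bash
python3 -m creep '{"translation":[[0.5,-0.07,0],[0.5,-0.065,0],[0,0,0.4],[0,0,0.4],[0,0,0]],"turn":[[0,0,0],[0,0,0],[0,0,0],[0,0,0],[0,0,0]],"grip":[0.3,0.3,0.3,0.3,0.3]}'
python3 -m creep '{"translation":[[0,0,0]],"turn":[[0,0,0]],"grip":[0.3]}'
```

```text
time_s: 12.05
tool_pos: [0.4915, 0.2344, 0.0435]
tool_rot: [-179.6, 0.2, 89.9]
force: [-0.2, -0.2, -0.9]
grip_width: 0.031
grasp_force: 25.0
time_s: 12.18
tool_pos: [0.4946, 0.2366, 0.0473]
tool_rot: [-180.0, -0.0, 89.9]
force: [-0.7, 0.5, -0.6]
grip_width: 0.031
grasp_force: 25.0
```

```bash
python3 -m creep '{"translation":[[0.075,-0.035,0],[0,0,0.12],[0,0,0.12],[0,0,0]],"turn":[[0,0,0],[0,0,0],[0,0,0],[0,0,0]],"grip":[0.3,0.3,0.3,0.3]}'
python3 -m creep '{"translation":[[0,0,0]],"turn":[[0,0,0]],"grip":[0.3]}'
```

```text
time_s: 12.68
tool_pos: [0.4906, 0.2424, 0.0265]
tool_rot: [-179.9, 0.1, 90.0]
force: [-0.1, -0.4, -1.7]
grip_width: 0.031
grasp_force: 25.0
time_s: 12.8
tool_pos: [0.4914, 0.243, 0.0276]
tool_rot: [-180.0, 0.0, 90.0]
force: [0.4, -0.3, -1.7]
grip_width: 0.0313
grasp_force: 25.0
```

```bash
python3 -m creep '{"translation":[[-0.01,-0.01,0.05],[0,0,0.015],[0,0,0]],"turn":[[0,0,0],[0,0,0],[0,0,0]],"grip":[0.3,0.3,0.3]}'
python3 -m creep '{"translation":[[0,0,0.012],[0,0,0]],"turn":[[0,0,0],[0,0,0]],"grip":[0.3,0.3]}'
```

```text
time_s: 13.18
tool_pos: [0.4906, 0.2421, 0.0224]
tool_rot: [-180.0, 0.0, 90.0]
force: [0.1, -0.3, -1.8]
grip_width: 0.0311
grasp_force: 25.0
time_s: 13.42
tool_pos: [0.4908, 0.2423, 0.0218]
tool_rot: [180.0, 0.0, 90.0]
force: [-0.8, -0.6, 0.8]
grip_width: 0.0311
grasp_force: 25.0
```

```bash
python3 -m creep '{"translation":[[0,0,0],[0,0,0],[0,0,-0.4],[0,0,-0.7],[0,0,-0.3]],"turn":[[0,0,0],[0,0,0],[0,0,0],[0,0,0],[0,0,0]],"grip":[0.6,0.6,0.6,0.6,0.6]}'
python3 -m creep '{"translation":[[-0.7,-0.09,0],[-0.7,-0.09,0],[-0.7,-0.09,0],[-0.7,-0.09,0],[-0.7,-0.09,0]],"turn":[[0,0,0],[0,0,0],[0,0,0],[0,0,0],[0,0,0]],"grip":[0.5,0.5,0.5,0.5,0.5]}'
python3 -m creep '{"translation":[[-0.7,-0.09,0],[-0.7,-0.09,0],[-0.6,-0.09,0],[0,0,0],[0,0,0]],"turn":[[0,0,0],[0,0,0],[0,0,0],[0,0,0],[0,0,0]],"grip":[0.5,0.5,0.5,0.5,0.5]}'
python3 - <<'E'
from h import *
from cell import env
P=cloud(env.read_camera("top"))
for x in [(.4825,.162),(.49,.242)]:
    a=near(P,x,.035,.02,.09);b=a[a[:,2]>a[:,2].max()-.006];print(len(a),a[:,2].max(),b[:,:2].mean(0))
E
```

```text
time_s: 14.05
tool_pos: [0.4919, 0.2433, 0.1366]
tool_rot: [179.8, -0.1, 90.0]
force: [0.7, 0.2, -1.2]
grip_width: 0.052
grasp_force: 0.0
time_s: 14.68
tool_pos: [0.4542, -0.0397, 0.1339]
tool_rot: [179.9, 0.1, 90.0]
force: [0.5, -0.3, -0.2]
grip_width: 0.0435
grasp_force: 0.0
time_s: 15.3
tool_pos: [0.433, -0.197, 0.1335]
tool_rot: [180.0, -0.0, 90.0]
force: [0.7, 0.3, 0.2]
grip_width: 0.0434
grasp_force: 0.0
296 0.05926556541523374 [0.48380361 0.16280332]
210 0.06812377879714998 [0.49093406 0.24197668]
```

```bash
python3 -m creep '{"translation":[[-0.628,-0.078,0],[-0.628,-0.078,0],[0,0,0.4],[0,0,0],[0,0,0]],"turn":[[0,0,0],[0,0,0],[0,0,0],[0,0,0],[0,0,0]],"grip":[0.5,0.5,0.5,0.5,0.5]}'
python3 -m creep '{"translation":[[0,0,0]],"turn":[[0,0,0]],"grip":[0.5]}'
```

```text
time_s: 15.98
tool_pos: [0.4214, -0.2968, 0.1024]
tool_rot: [180.0, 0.0, 90.1]
force: [0.1, 0.6, 1.5]
grip_width: 0.0431
grasp_force: 0.0
time_s: 16.1
tool_pos: [0.4215, -0.2977, 0.1029]
tool_rot: [179.9, 0.1, 90.1]
force: [0.2, -0.6, 0.1]
grip_width: 0.0435
grasp_force: 0.0
```

```bash
python3 -m creep '{"translation":[[0,0,0.4],[0,0,0.4],[0,0,0.26],[0,0,0],[0,0,0]],"turn":[[0,0,0],[0,0,0],[0,0,0],[0,0,0],[0,0,0]],"grip":[0.5,0.5,0.5,0.5,0.5]}'
python3 -m creep '{"translation":[[0,0,0],[0,0,0],[0,0,0],[0,0,0],[0,0,0]],"turn":[[0,0,0],[0,0,0],[0,0,0],[0,0,0],[0,0,0]],"grip":[0.2,0.2,0.2,0.2,0.2]}' 20
```

```text
time_s: 16.73
tool_pos: [0.4214, -0.2986, 0.0182]
tool_rot: [179.9, 0.1, 90.0]
force: [-0.3, -0.3, 0.5]
grip_width: 0.0434
grasp_force: 0.0
time_s: 17.35
tool_pos: [0.4204, -0.2984, 0.0172]
tool_rot: [180.0, 0.0, 90.0]
force: [-0.9, 0.3, 3.1]
grip_width: 0.0214
grasp_force: 20.0
```

```bash
python3 -m creep '{"translation":[[0,0,-0.5],[0,0,-0.6],[0,0,0],[0.4,0.06,0],[0.7,0.1,0]],"turn":[[0,0,0],[0,0,0],[0,0,0],[0,0,0],[0,0,0]],"grip":[0.2,0.2,0.2,0.2,0.2]}'
python3 -m creep '{"translation":[[0.7,0.1,0],[0.7,0.1,0],[0.7,0.1,0],[0.5,0.1,0],[0,0,0]],"turn":[[0,0,0],[0,0,0],[0,0,0],[0,0,0],[0,0,0]],"grip":[0.2,0.2,0.2,0.2,0.2]}'
python3 - <<'E'
from h import *
c=shot("w4");P=cloud(c)
a=near(P,(.476,.083),.028,.0105,.022);print(len(a),circ(a,.0205,(.476,.083)))
E
```

```text
time_s: 17.98
tool_pos: [0.4323, -0.2107, 0.1036]
tool_rot: [-179.9, -0.0, 89.7]
force: [1.6, 0.8, -1.3]
grip_width: 0.0212
grasp_force: 20.0
time_s: 18.6
tool_pos: [0.4648, 0.0017, 0.1038]
tool_rot: [-179.9, -0.1, 90.4]
force: [-0.3, -0.0, -1.0]
grip_width: 0.0212
grasp_force: 20.0
583 [0.47612226 0.08287427]
```

View pics/w4.png

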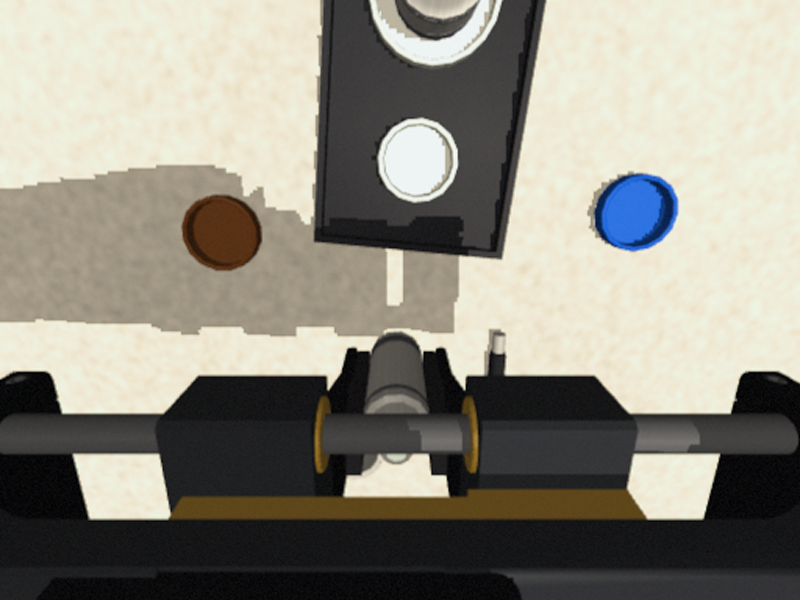

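The white narrow cup is at (418,160), which measures (0.476,0.083) m. Slim is held upright. The move needed is dx +0.011, dy +0.081.

```bash
python3 -m creep '{"translation":[[0.5,0.07,0],[0.5,0.07,0],[0,0,0.35],[0,0,0.35],[0,0,0]],"turn":[[0,0,0],[0,0,0],[0,0,0],[0,0,0],[0,0,0]],"grip":[0.2,0.2,0.2,0.2,0.2]}'
python3 -m creep '{"translation":[[0,0,0],[0,0,0]],"turn":[[0,0,0],[0,0,0]],"grip":[0.2,0.2]}'
```

```text
time_s: 19.27
tool_pos: [0.474, 0.0759, 0.0462]
tool_rot: [-179.6, 0.0, 89.9]
force: [-0.1, 1.0, -0.6]
grip_width: 0.021
grasp_force: 20.0
time_s: 19.52
tool_pos: [0.4775, 0.0773, 0.0498]
tool_rot: [179.9, 0.0, 89.9]
force: [-0.1, 0.3, -0.7]
grip_width: 0.0217
grasp_force: 20.0
```

```bash
python3 -m creep '{"translation":[[0.07,-0.01,0],[0,0,0.1],[0,0,0.1],[0,0,0],[0,0,0]],"turn":[[0,0,0],[0,0,0],[0,0,0],[0,0,0],[0,0,0]],"grip":[0.2,0.2,0.2,0.2,0.2]}'
```

```text
time_s: 20.15
tool_pos: [0.4756, 0.0834, 0.0326]
tool_rot: [-180.0, -0.0, 90.0]
force: [0.0, 0.5, -0.2]
grip_width: 0.0213
grasp_force: 20.0
```

```bash
python3 -m creep '{"translation":[[0,0,0.06],[0,0,0.03],[0,0,0.015],[0,0,0]],"turn":[[0,0,0],[0,0,0],[0,0,0],[0,0,0]],"grip":[0.2,0.2,0.2,0.2]}'
python3 -m creep '{"translation":[[0,0,0.012],[0,0,0]],"turn":[[0,0,0],[0,0,0]],"grip":[0.2,0.2]}'
```

```text
time_s: 20.65
tool_pos: [0.4757, 0.0833, 0.0243]
tool_rot: [-180.0, 0.0, 90.0]
force: [-0.3, 0.3, -0.9]
grip_width: 0.0213
grasp_force: 20.0
time_s: 20.9
tool_pos: [0.4757, 0.0833, 0.0234]
tool_rot: [-180.0, 0.0, 90.0]
force: [-0.7, 0.2, 0.2]
grip_width: 0.0211
grasp_force: 20.0
```

```bash
python3 -m creep '{"translation":[[0,0,0.006],[0,0,0],[0,0,0],[0,0,0],[0,0,-0.4]],"turn":[[0,0,0],[0,0,0],[0,0,0],[0,0,0],[0,0,0]],"grip":[0.2,0.2,0.5,0.5,0.5]}'
python3 -m creep '{"translation":[[0,0,-0.7],[0,0,-0.5],[-0.6,0,0],[-0.7,0,0],[-0.6,0,0]],"turn":[[0,0,0],[0,0,0],[0,0,0],[0,0,0],[0,0,0]],"grip":[0.5,0.5,0.5,0.5,0.5]}'
python3 - <<'E'
from h import *
from cell import env
T=env.read_camera("top");S=env.read_camera("scene")
cv2.imwrite("pics/end.png",cv2.resize(S["frame"][140:270,60:410,::-1],(800,297)))
P=cloud(T)
for x in [(.4825,.162),(.49,.242),(.476,.083),(.583,-.088),(.437,-.091),(.638,-.291)]:
    a=near(P,x,.03,.02,.09);b=a[a[:,2]>a[:,2].max()-.006] if len(a) else a;print(len(a),len(a) and a[:,2].max(),b[:,:2].mean(0))
E
```

```text
time_s: 21.52
tool_pos: [0.4736, 0.083, 0.0534]
tool_rot: [-179.7, -0.0, 90.0]
force: [1.3, -0.5, 0.9]
grip_width: 0.0408
grasp_force: 0.0
time_s: 22.15
tool_pos: [0.4755, -0.0708, 0.1512]
tool_rot: [180.0, 0.1, 89.9]
force: [0.2, 1.1, 1.0]
grip_width: 0.0433
grasp_force: 0.0
294 0.05893220185375259 [0.48397698 0.16316757]
210 0.06846838990831507 [0.49118965 0.24222033]
98 0.07843762589000683 [0.47517308 0.08351396]
0 0 [nan nan]
0 0 [nan nan]
151 0.0637398132973673 [ 0.63933058 -0.29095033]<stdin>:7: RuntimeWarning: Mean of empty slice.
  ret = um.true_divide(
```

View pics/end.png

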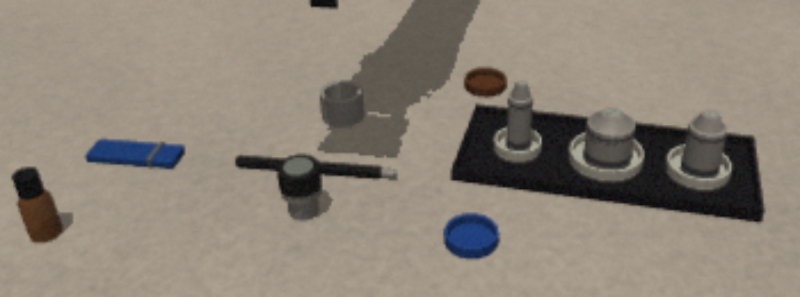

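All three objectives stand in their cups: slim (519,120), wide (610,140), medium (706,145). The eyepiece (300,185), adapter (342,103) and bottle (38,205) still stand where they were. The arm only hid the first two from the top camera.

```bash
python3 -c "
from cell import env
print(env.sign_off())"
```

```text
the job is handed in; nothing more can be done
None
```

The wide, medium and slim objectives each stand nose up in their matching cups, the eyepiece, adapter and oil bottle are where they were, and the job was handed in at about 22 s of the 83 s allowed.

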